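# Put the baking utensils to bed and shut the pantry drawer

### The arm

A 6-joint arm with a two-finger parallel gripper is mounted at the origin on the work surface. World frame = base frame: x ahead of the robot, y to its left, z up, the work surface at z = 0. Lengths are in mm, angles in rad, forces in N, time in s.
With the tool pointing down it reaches from about 400 to 925 mm from the base axis. Payload 12.5 kg.
Tool frame: the origin (TCP) lies at the very end of the fingers, on their centre line; the grasp point (between the pads) lies 19 mm behind it; z points along the fingers, y is the direction in which the jaws open and shut (so a half turn about z gives the same grasp; the last joint's range is limited). The gripper opens to 95 mm and grips with 3 to 60 N. Pads are 20 mm wide; open, the fingers measure 119 mm over their backs; the gripper's body (75 mm by 180 mm) begins 59 mm behind the grasp point.
Start: joints at [1.053, 0.491, 1.559, -0, 1.092, -0.106], TCP at [250.148, 572.776, 214.661] pointing down, gripper open.
Joint ranges: [-3.1, 3.1], [-0.84, 2.19], [0.05, 2.79], [-1.13, 4.28], [0.06, 2.93], [-2.69, 2.69]. Speed limits (rad/s): [2.22, 2.22, 2.79, 3.14, 3.14, 3.14].

### API

Orientations are given as [roll, pitch, yaw] about the fixed x, y, z axes, in that order (R = Rz(yaw) Ry(pitch) Rx(roll)).
In Python, from cell import env gives the robot as it stands.
- The arm moves only by the shell command python3 -m pendant 'ROWS'. ROWS is JSON, a list that holds one entry, the list of rows, each a list of 5 numbers: the opening, from 0 (shut) to 1 (fully open), then the shift along the tool's x, y, z in m, then the turn about the tool's z in rad. A call has exactly 8 rows; each row is the pose to reach, as a shift and turn from the pose commanded when the call began, along the tool's axes at that moment; what a row does not reach only later rows make up. A row lasts 1/10 s, in which the tool goes at most 50 mm and 8.59 degrees, less where a joint would pass 70% of its speed; a pose out of reach is approached as far as the arm can. A call with a gripper value outside its range is refused whole. The fingers move at their own pace and stop on an object; the grip force is fixed at half the most. Time passes only in rows, so rows that repeat a pose let the fingers close, or fill a call up. It gives the time, the measured TCP pose, the force and the opening at its end, in the units of the state.
- env.state(): the state, without advancing time (a new reading comes with each control period).
- env.read_camera(name): name is "side" or "top"; returns a dict with "image" (420x560x3 uint8, blue, green, red), "range_z" (420x560 float32, mm along the optical axis (not along the pixel's ray), 0 where there is no reading), "fx", "fy", "cx", "cy" (pixels), "rvec" (rotation vector, rad) and "tvec" (3), from world to camera coordinates, as OpenCV has them. Camera axes: x right, y down, z forward; pixel columns grow to the right and rows downward; lengths in mm; the calibration is good to about 2 mm. A picture is of the moment at which its call begins.
- env.job_done(): hands the job in, once; it reports no verdict.
The state is a dict: "t": time; "joints": joint angles; "qvel": joint speeds; "tau": joint torques, N m; "eef_pos": TCP position; "tcp_rot": TCP orientation; "ft_force": force on the tool from outside, world axes, zero at the start; "moment": the same for the moment, N m; "opening": opening from 0.0 (shut) to 1.0 (fully open).
Only numpy, scipy, OpenCV 4.12 (cv2) and the standard library are available. Lean on these libraries where they do the work, as an engineer would, in place of code of your own. Each camera call takes 0.05 s, during which the arm holds its last target. There are 200 camera calls.

### The job

In the open drawer on the pantry counter the spatula's handle has ridden up over the divider, where it would scrape under the unit's top: first nudge the handle off the divider so that the spatula lies flat in its own lengthwise compartment. Then lay the pastry brush flat in the crosswise compartment just behind the drawer front, and the kitchen shears flat in the empty lengthwise compartment beside the spatula, setting each down rather than dropping it in from above the drawer. Finally push the drawer fully shut without slamming it, and leave the other things on the counter and the cup on the unit undisturbed.

Things in the scene. Friction and masses are not known exactly. Their poses are not given: they have to be found in the camera images.
- unit: Fixed low white drawer unit, 280 mm deep (x), 410 wide (y), 76 tall. Origin: centre of its underside on the counter (z = 0). Its front faces its own -x, where the drawer comes out. Lower face of its top board 60 mm above the counter. A cup stands on it. Drawer inside: 236 mm (x) by 362 (y), floor 24 mm above the counter, walls 30 mm and dividers 22 mm high above that floor, dividers 6 mm thick.
- drawer (a joint): Slide of the drawer along the unit's x: 0 = fully open (at the start), 0.235 m = fully shut. About 2 N of friction (some more when moved fast), no spring; stays where it is left. White front panel 16 mm thick, 410 wide, top 66 mm above the counter; when shut it stands in front of the unit.
- handle_bar (a point): Middle of the drawer's black handle bar: a level round bar 10 mm thick and 100 mm long along the unit's y, 42 mm above the counter, its axis 30 mm in front of the front panel; moves with the drawer. Axes as the unit's: +x is the shutting direction.
- spatula_lane (a point): Centre of the floor of the spatula's lengthwise compartment, along the unit's +y side wall; moves with the drawer. 236 mm long along its x (+x towards the back of the drawer), 90 mm wide along its y. The divider on its -y side parts it from the shears' compartment.
- shears_lane (a point): Centre of the floor of the empty lengthwise compartment, between two dividers, next to the spatula's; moves with the drawer. 236 mm long along its x, 86 mm wide along its y. Axes as the unit's.
- cross_compartment (a point): Centre of the floor of the empty crosswise compartment just behind the drawer front; moves with the drawer. 174 mm long along its y, 96 mm wide along its x. Axes as the unit's. (A flat tin lies in the larger compartment behind it and stays there.)
- spatula: Loose spatula, 200 mm, 60 g: grey blade (44 wide, 8 thick) at +x, round handle 14 mm thick to -x. Origin: mid-length on its underside; z up when flat. At first blade tip down at the back of its lane, handle sloping up to the front over the divider; its end hangs about 15 mm past it over the shears' side, 29 to 43 mm above the drawer floor. Pushed there to the lane's +y it drops off flat.
- brush: Loose pastry brush, flat on the counter, 151 mm long, about 60 g: wooden handle (24 wide, 14 thick, x -79 to +20 mm), steel ferrule and pale bristles at its +x end (38 wide, 11 to 14 thick, to x = +72 mm). Origin: on its underside, near the balance point; z up. Either way round is right in its compartment.
- shears: Loose closed kitchen shears, flat on the counter, 195 mm long, about 90 g: steel pivot block at the origin (36 long, 24 wide, 12 thick), blades to +x (18 wide, 8 high, to x = +98 mm), two black finger loops side by side at -x (66 wide together, 12 thick, to x = -97 mm). Origin: under the pivot, near the balance point; z up. Either way round is right in its compartment.
- mug: Bystander: white mug, 82 mm across, 92 mm tall; origin under its centre.
- jar: Bystander: glass jar, 100 mm across, 130 mm tall; origin under its centre.
- spice: Bystander: amber spice jar, 46 mm across, 95 mm tall; origin under its centre.
- tin: Bystander: steel food tin, 74 mm across, 110 mm tall; origin under its centre.
- bag_clip: Bystander: white bag clip lying on the counter, 110 mm long along its x, 16 mm wide, 14 mm high; origin under its centre.
- cup: Bystander: cup on top of the unit, 76 mm across, 80 mm tall; origin under its centre.

How it is judged (in metres and radians):
On the way, in this order (a step that is already met when the one before it is completed fails the run):
1. with the drawer still open, the spatula lies flat in its lengthwise compartment (x of spatula in the frame of spatula_lane between -0.04 and 0.04 m and y of spatula in the frame of spatula_lane between -0.04 and 0.04 m and z of spatula in the frame of spatula_lane between -0.006 and 0.007 m and angle between the z axis of spatula and the z axis of spatula_lane, either way round below 0.09 rad and angle between the x axis of spatula and the x axis of spatula_lane, either way round below 0.4 rad and value of joint drawer below 0.05 m), for 0.2 s.
2. brush and shears lie flat in their compartments, let go (x of spatula in the frame of spatula_lane between -0.04 and 0.04 m and y of spatula in the frame of spatula_lane between -0.04 and 0.04 m and z of spatula in the frame of spatula_lane between -0.006 and 0.007 m and angle between the z axis of spatula and the z axis of spatula_lane, either way round below 0.09 rad and angle between the x axis of spatula and the x axis of spatula_lane, either way round below 0.4 rad and x of brush in the frame of cross_compartment between -0.036 and 0.036 m and y of brush in the frame of cross_compartment between -0.034 and 0.034 m and z of brush in the frame of cross_compartment between -0.006 and 0.007 m and angle between the z axis of brush and the z axis of cross_compartment, either way round below 0.09 rad and angle between the x axis of brush and the y axis of cross_compartment, either way round below 0.4 rad and x of shears in the frame of shears_lane between -0.045 and 0.045 m and y of shears in the frame of shears_lane between -0.036 and 0.036 m and z of shears in the frame of shears_lane between -0.006 and 0.007 m and angle between the z axis of shears and the z axis of shears_lane, either way round below 0.09 rad and angle between the x axis of shears and the x axis of shears_lane, either way round below 0.4 rad and contact force between the fingers and spatula below 0.05 N and contact force between the fingers and brush below 0.05 N and contact force between the fingers and shears below 0.05 N and value of joint drawer below 0.12 m), for 0.2 s.
3. the drawer is fully shut (value of joint drawer above 0.23 m), for 0.2 s.
At the end, for the whole second after the job is handed in: Drawer shut to within 5 mm; inside it, at rest, spatula, brush and shears each lie flat (5 degrees, within 7 mm of the floor) along their own compartment (23 degrees, origins within 34 to 45 mm of its centre) (x of spatula in the frame of spatula_lane between -0.04 and 0.04 m and y of spatula in the frame of spatula_lane between -0.04 and 0.04 m and z of spatula in the frame of spatula_lane between -0.006 and 0.007 m and angle between the z axis of spatula and the z axis of spatula_lane, either way round below 0.09 rad and angle between the x axis of spatula and the x axis of spatula_lane, either way round below 0.4 rad and x of brush in the frame of cross_compartment between -0.036 and 0.036 m and y of brush in the frame of cross_compartment between -0.034 and 0.034 m and z of brush in the frame of cross_compartment between -0.006 and 0.007 m and angle between the z axis of brush and the z axis of cross_compartment, either way round below 0.09 rad and angle between the x axis of brush and the y axis of cross_compartment, either way round below 0.4 rad and x of shears in the frame of shears_lane between -0.045 and 0.045 m and y of shears in the frame of shears_lane between -0.036 and 0.036 m and z of shears in the frame of shears_lane between -0.006 and 0.007 m and angle between the z axis of shears and the z axis of shears_lane, either way round below 0.09 rad and angle between the x axis of shears and the x axis of shears_lane, either way round below 0.4 rad and linear speed of each of spatula, brush, shears below 0.02 m/s and value of joint drawer above 0.23 m); the robot touches nothing.
It fails at once if the brush is dropped: in free fall with its underside more than 50 mm above the drawer's floor (z of brush in the frame of cross_compartment above 0.05 m and contact force between brush and anything else below 0.01 N).
It fails at once if the shears are dropped: in free fall with their underside more than 50 mm above the drawer's floor (z of shears in the frame of shears_lane above 0.05 m and contact force between shears and anything else below 0.01 N).
It fails at once if the drawer is slammed (faster than 0.45 m/s) (velocity of joint drawer above 0.45 m/s).
It fails at once if a bystander on the counter or the unit is shifted by more than 30 mm or tipped over ((distance of mug from where it was at the start of the episode above 0.03 m or angle between mug's own z axis and vertical above 0.4 rad) or (distance of jar from where it was at the start of the episode above 0.03 m or angle between jar's own z axis and vertical above 0.4 rad) or (distance of spice from where it was at the start of the episode above 0.03 m or angle between spice's own z axis and vertical above 0.4 rad) or (distance of tin from where it was at the start of the episode above 0.03 m or angle between tin's own z axis and vertical above 0.4 rad) or (distance of bag_clip from where it was at the start of the episode above 0.03 m or angle between bag_clip's own z axis and vertical above 0.4 rad) or (distance of cup from where it was at the start of the episode above 0.03 m or angle between cup's own z axis and vertical above 0.4 rad)).
It also fails if it takes over 72 s, if anything falls off the work surface, if the arm or the gripper's body presses on something with over 40 N, if the wrist force passes 120 N, or if a joint passes its speed limit or range.

## Working session

There is one attempt and no reset: what is moved stays moved. The work goes in short steps, Python scripts to look and compute and a shell command to move; the robot and the scene stay as the last step left them, time stands still between calls to the robot, and variables do not carry over. Pictures are saved under pics/ and viewed, about 8 in all and at most 12, crops included, and the job is handed in when it is done.

```bash
ls; mkdir -p pics; cat > h.py <<'E'
import numpy as np, cv2
from cell import env
def cam(n):
    c=env.read_camera(n); R=cv2.Rodrigues(np.array(c["rvec"],float))[0]; t=np.array(c["tvec"],float).ravel()
    c["R"]=R;c["t"]=t;c["o"]=-R.T@t; return c
def cloud(c):
    z=c["range_z"]; v,u=np.mgrid[:z.shape[0],:z.shape[1]]
    p=np.stack([(u-c["cx"])/c["fx"]*z,(v-c["cy"])/c["fy"]*z,z],-1)
    return (p-c["t"])@c["R"]
def ray(c,u,v,h):
    d=c["R"].T@np.array([(u-c["cx"])/c["fx"],(v-c["cy"])/c["fy"],1]); return c["o"]+d*(h-c["o"][2])/d[2]
def proj(c,P):
    return cv2.projectPoints(np.array(P,float).reshape(-1,1,3),np.array(c["rvec"],float),np.array(c["tvec"],float),np.array([[c["fx"],0,c["cx"]],[0,c["fy"],c["cy"]],[0,0,1.]]),None)[0][:,0]
E
python3 - <<'E'
from h import *
s=env.state();print(s)
for n in("top","side"):
    c=cam(n);print(n,c["o"],c["fx"]);cv2.imwrite(f"pics/{n}0.png",c["image"]);np.save(n+"0.npy",cloud(c))
E
```

```text
pics
{'t': 0.0, 'joints': array([ 1.05340405e+00,  4.91593512e-01,  1.55942732e+00,  2.64391399e-05,
        1.09171231e+00, -1.05591901e-01]), 'qvel': array([-0.00129887, -0.00105275, -0.00213246, -0.00046656,  0.00085635,
        0.00130688]), 'tau': array([-4.45543856e-04, -6.12649298e+01, -2.58175564e+01,  6.92803343e-02,
        4.83349327e-02, -8.37391963e-05]), 'eef_pos': array([250.01411818, 572.55926079, 214.04827848]), 'tcp_rot': array([-3.14046099e+00, -1.43520871e-04,  2.72978000e+00]), 'ft_force': array([1.045974  , 0.10689751, 0.64209529]), 'moment': array([0.01196376, 0.0275395 , 0.02649992]), 'opening': 1.0025194925590433}
top [ 298.85973658  -16.92286586 1188.36005014] 404.95412388465166
side [ 167.65755842 -859.7489664  1113.42813337] 500.9733623621573
```

View pics/top0.png

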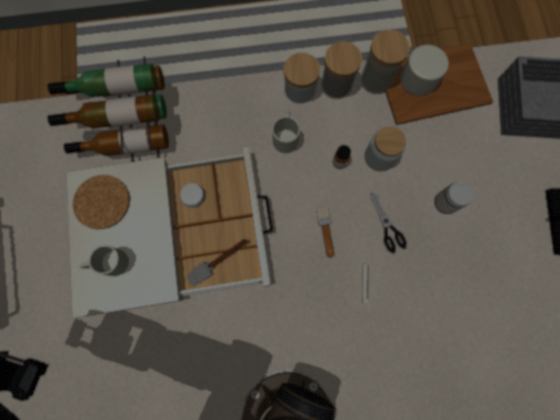

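View pics/side0.png

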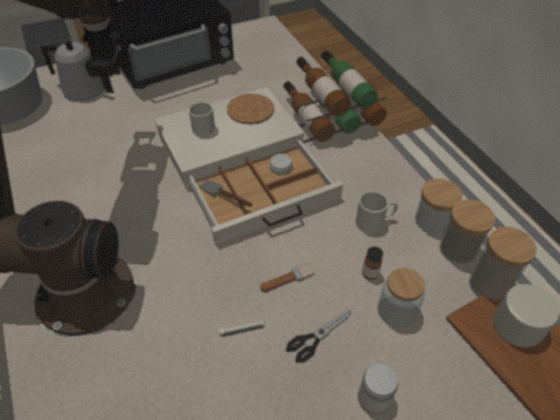

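The top view shows the unit at px (70–175, 160–310). The drawer opens to the right, with its front panel at u≈258 and the bar at (267,214). The spatula handle end is at (247,241), the brush at (326,230), the shears at (388,222) and the clip at (365,283). Next I'll measure these.

```bash
python3 - <<'E'
from h import *
c=cam("top"); P=cloud(c); im=c["image"]; hsv=cv2.cvtColor(im,cv2.COLOR_BGR2HSV)
v,u=np.mgrid[:420,:560]
def rect(m,name,h=None):
    q=P[m][:,:2].astype(np.float32)
    if h is not None:
        q=np.array([ray(c,a,b,h)[:2] for a,b in zip(u[m],v[m])],np.float32)
    (ce,sz,a)=cv2.minAreaRect(q); print(name,m.sum(),np.round(ce),np.round(sz),round(a,1),"z",np.percentile(P[m][:,2],[5,50,95]).round(1)); return q
box=lambda a,b,cc,d:(u>=a)&(u<b)&(v>=cc)&(v<d)
# unit top 
m=box(55,182,150,320)&(P[...,2]>70)&(P[...,2]<82)
m=cv2.morphologyEx(m.astype(np.uint8),cv2.MORPH_OPEN,np.ones((3,3)))>0; rect(m,"unit",76)
m=box(235,280,140,295)&(P[...,2]>60)&(P[...,2]<72); rect(m,"panel",66)
# panel front edge line fit per row
pts=[]
for r in range(160,280,4):
    k=np.where(m[r])[0]
    if len(k): pts.append(ray(c,k.max()+.5,r,66)[:2])
l=cv2.fitLine(np.array(pts,np.float32),cv2.DIST_HUBER,0,.01,.01).ravel();print("front edge",l,np.degrees(np.arctan2(l[1],l[0])))
for n,b,h in(("brush",(310,342,200,262),12),("shears",(366,412,188,256),10),("clip",(355,375,258,308),14)):
    m=box(*b)&(P[...,2]>5)&(P[...,2]<25); q=rect(m,n,h); print("  mean",q.mean(0))
m=box(238,252,236,252); print(P[238:252:2,236:252:3,2].round())
for n,b in(("mug",(270,302,115,152)),("spice",(334,352,143,168)),("jar",(368,408,126,168)),("tin",(443,475,180,212)),("cup",(85,122,244,276))):
    m=box(*b)&(P[...,2]>40 if n!="cup" else P[...,2]>120); rect(m,n)
big=cv2.resize(im[140:300,165:285],None,fx=5,fy=5,interpolation=cv2.INTER_CUBIC)
big=cv2.convertScaleAbs(big,alpha=1.8)[:, :]
b2=cv2.resize(cv2.convertScaleAbs(im[185:310,300:420],alpha=1.8),None,fx=4,fy=4)
W=np.zeros((600,800,3),np.uint8); A=cv2.resize(big,(400,533));W[:533,:400]=A; B=cv2.resize(b2,(400,417));W[:417,400:]=B
cv2.imwrite("pics/crop.png",W)
E
```

```text
unit 11276 [551. 399.] [413. 284.] 1.8 z [72.3 75.8 79.3]
panel 986 [575.  15.] [105. 425.] 78.7 z [61.8 65.5 69.2]
front edge [9.9956459e-01 2.9505832e-02 5.4756183e+02 7.9892716e+00] 1.6908051
brush 514 [ 493. -179.] [ 91. 173.] 81.6 z [ 6.8 12.6 16.8]
  mean [ 498.69473 -179.6179 ]
shears 597 [ 501. -371.] [127. 188.] 77.4 z [ 5.5 10.2 14.7]
  mean [ 481.61185 -365.62088]
clip 239 [ 330. -256.] [ 35. 129.] 81.0 z [ 6.7 12.  17.1]
  mean [ 331.72925 -265.85983]
[[1188.   24.   23.   23.   26.   21.]
 [  26.   23.   63.   64.   27.   25.]
 [  24.   63.   68.   62.   26.   25.]
 [  62.   61.   64.   23.   20.   25.]
 [  62.   60.   42.   45.   47.   44.]
 [  56.   47.   41.   32.   20.   26.]
 [  21.   24.   25.   23.   21.   27.]]
mug 477 [571. -76.] [ 80. 554.] 84.0 z [43.8 75.3 93. ]
spice 274 [ 518. -133.] [ 45. 493.] 56.9 z [47.  91.9 97.5]
jar 1214 [ 536. -198.] [ 98. 588.] 43.0 z [ 57.7 127.2 132.4]
tin 727 [ 441. -294.] [ 73. 618.] 20.4 z [ 62.7 108.1 112.6]
cup 468 [379. 227.] [508.  75.] 63.5 z [123.1 145.7 157.4]
```

View pics/crop.png

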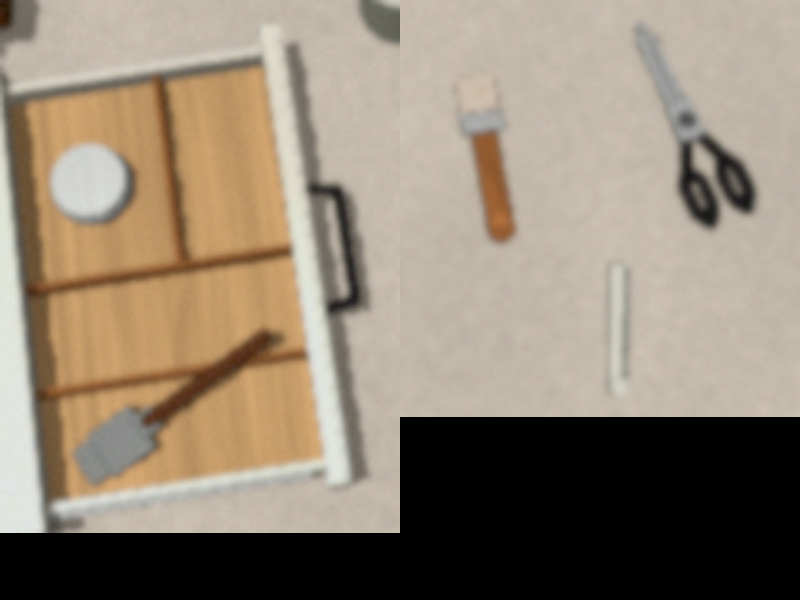

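The crops are at scale 3.33. The spatula handle end is at px≈(246.6,240), the shears' pivot dot at (386.4,220.4), the shears' tip at (372,193), and the brush lies between (323,207) and (330.5,257). The unit frame is centred at (551,399) with its x axis at yaw 91.75°, and its front edge matches the given sizes. Now for exact poses.

```bash
cat >> h.py <<'E'
C=np.array([551.,399.]);YA=np.radians(1.75)
ux=np.array([-np.sin(YA),np.cos(YA)]);uy=np.array([-np.cos(YA),-np.sin(YA)])
U=lambda a,b:C+a*ux+b*uy
inv=lambda p:np.array([(np.array(p)[:2]-C)@ux,(np.array(p)[:2]-C)@uy])
def go(p,yaw=None,z=None,s=None):
    "shift in tool axes (m) and turn to bring TCP to p=(x,y,z) mm with tool yaw"
    s=s or env.state(); r=s["tcp_rot"]; Rt=cv2.Rodrigues(np.zeros(3))[0]
    from scipy.spatial.transform import Rotation as Ro
    Rt=Ro.from_euler("xyz",r).as_matrix(); d=Rt.T@(np.array(p,float)-s["eef_pos"])/1000
    tn=0 if yaw is None else -((yaw-r[2]+np.pi/2)%np.pi-np.pi/2)
    return d.round(4),round(tn,3)
E
python3 - <<'E'
from h import *
c=cam("top"); P=cloud(c); im=c["image"]; hsv=cv2.cvtColor(im,cv2.COLOR_BGR2HSV)
v,u=np.mgrid[:420,:560]
box=lambda a,b,cc,d:(u>=a)&(u<b)&(v>=cc)&(v<d)
def ln(m,h,n):
    q=np.array([ray(c,a,b,h)[:2] for a,b in zip(u[m],v[m])],np.float32)
    l=cv2.fitLine(q,cv2.DIST_HUBER,0,.01,.01).ravel(); t=(q-l[2:])@l[:2]; w=(q-l[2:])@np.array([-l[1],l[0]])
    print(n,m.sum(),"c",l[2:].round(1),"yaw",np.degrees(np.arctan2(l[1],l[0])).round(1),"ends",(l[2:]+l[:2]*t.min()).round(),(l[2:]+l[:2]*t.max()).round(),"w",np.ptp(w).round())
    return l
S=hsv[...,1];V=hsv[...,2]
ln(box(310,342,220,262)&(S>110),13,"brush handle")
ln(box(366,412,188,256)&(V<45),10,"loops")
for k,(a,b,h) in {"sh pivot":(386.4,220.4,12),"tip":(372.2,193.4,6),"loopA end":(393,252,8),"loopB end":(405,247,8),"brush tail":(330.5,257,10),"bristle tip":(322.5,207.5,13),"spat end":(246.6,240,60),"handle@div":(226,253,55),"handle root":(210,266,45),"bar mid":(268,214,42)}.items():
    p=ray(c,a,b,h); print(k,p[:2].round(),"unit",inv(p).round())
for n,b,z in(("mug",(270,302,115,152),80),("spice",(334,352,143,168),85),("jar",(368,408,126,168),120),("tin",(443,475,180,212),100)):
    m=box(*b)&(P[...,2]>z)&(P[...,2]<140); print(n,P[m].mean(0).round(),m.sum())
for n,a,b,h in(("spl",-257,136,24),("shl",-257,42,24),("cross",-327,-94,24),("bar",-421,0,42)):
    w=U(a,b); print(n,w.round(1),"px",proj(c,[*w,h]).round(1))
for a in(45,-45):print
E
```

```text
brush handle 212 c [ 465.2 -180.8] yaw 1.2 ends [ 419. -182.] [ 512. -180.] w 20.0
loops 243 c [ 440.3 -373.1] yaw -26.5 ends [ 410. -358.] [ 476. -391.] w 70.0
sh pivot [ 502. -363.] unit [-760.   72.]
tip [ 591. -338.] unit [-738.  -17.]
loopA end [ 408. -365.] unit [-759.  167.]
loopB end [ 418. -403.] unit [-797.  158.]
brush tail [ 417. -182.] unit [-577.  152.]
bristle tip [ 565. -181.] unit [-580.    4.]
spat end [489.  52.] unit [-345.   72.]
handle@div [461. 113.] unit [-283.   99.]
handle root [432. 163.] unit [-232.  127.]
bar mid [560. -17.] unit [-417.    4.]
mug [797. -99.  89.] 189
spice [ 705. -255.   94.] 165
jar [ 706. -381.  129.] 723
tin [ 535. -549.  109.] 506
spl [422.9 138. ] px [[220.1 268.6]]
shl [516.9 140.8] px [[216.1 236.5]]
cross [654.9  75. ] px [[233.6 188.5]]
bar [563.9 -21.8] px [[269.3 212.5]]
```

```bash
python3 - <<'E'
from h import *
p=U(-335,42);q=U(-335,96);print(p,q,go([*p,214],np.pi+YA)); print(go([*q,214],np.pi+YA))
E
```

```text
[519.24999111  62.87362951] [465.2751772  61.2245498] (array([-0.4507, -0.3594,  0.0005]), np.float64(-0.442))
(array([-0.4019, -0.3825,  0.0005]), np.float64(-0.442))
```

```bash
python3 -m pendant '[[[0,-0.3,-0.24,0,0],[0,-0.3,-0.24,0,0],[0,-0.3,-0.24,0,0],[0,-0.3,-0.24,0,0],[0,-0.3,-0.24,0,0],[0,-0.3,-0.24,0,0],[0,-0.3,-0.24,0,0],[0,-0.3,-0.24,0,0]]]'
python3 -m pendant '[[[0,-0.1507,-0.1194,0,-0.442],[0,-0.1507,-0.1194,0,-0.442],[0,-0.1507,-0.1194,0,-0.442],[0,-0.1507,-0.1194,0,-0.442],[0,-0.1507,-0.1194,0,-0.442],[0,-0.1507,-0.1194,0,-0.442],[0,-0.1507,-0.1194,0,-0.442],[0,-0.1507,-0.1194,0,-0.442]]]'
python3 - <<'E'
from h import *
s=env.state();print(s["t"],s["ft_force"],s["joints"].round(2));print(go([*U(-335,42),50],np.pi+YA))
E
```

```text
t: 1.0
eef_pos: [429.9, 230.3, 214.7]
tcp_rot: [3.142, 0.0, 2.729]
ft_force: [0.8, 1.3, -0.2]
opening: 0.385
t: 1.8
eef_pos: [518.7, 64.3, 214.7]
tcp_rot: [3.141, -0.0, -3.11]
ft_force: [0.1, 0.0, 0.7]
opening: 0.004
1.8 [0.05402001 0.03176752 0.67928694] [-0.    0.35  1.81  0.    0.99 -1.61]
(array([-0.0006, -0.0015,  0.1647]), np.float64(0.001))
```

```bash
python3 -m pendant '[[[0,0,0,0.04,0],[0,0,0,0.08,0],[0,0,0,0.12,0],[0,0,0,0.14,0],[0,0,0,0.155,0],[0,0,0,0.164,0],[0,0,0,0.164,0],[0,0,0,0.164,0]]]'
python3 -m pendant '[[[0,0.007,0,0,0],[0,0.014,0,0,0],[0,0.021,0,0,0],[0,0.028,0,0,0],[0,0.035,0,0,0],[0,0.042,0,0,0],[0,0.049,0,0,0],[0,0.056,0,0,0]]]'
python3 - <<'E'
from h import *
c=cam("top");cv2.imwrite("pics/a.png",cv2.resize(cv2.convertScaleAbs(c["image"][140:300,165:285],alpha=1.8),None,fx=3.5,fy=3.5,interpolation=2))
c=cam("side");cv2.imwrite("pics/b.png",cv2.resize(cv2.convertScaleAbs(c["image"][130:250,170:350],alpha=1.8),None,fx=3.5,fy=3.5,interpolation=2))
a=cv2.imread("pics/a.png");b=cv2.imread("pics/b.png");W=np.zeros((560,800,3),np.uint8);W[:,:420]=a;b=cv2.resize(b,(380,253));W[:253,420:]=b;cv2.imwrite("pics/push.png",W)
E
```

```text
t: 2.6
eef_pos: [519.5, 63.5, 51.2]
tcp_rot: [3.142, 0.001, -3.111]
ft_force: [-0.1, 0.5, 0.4]
opening: 0.003
t: 3.4
eef_pos: [462.7, 61.3, 50.6]
tcp_rot: [3.142, -0.0, -3.111]
ft_force: [0.0, 0.8, -0.7]
opening: 0.006
```

View pics/push.png

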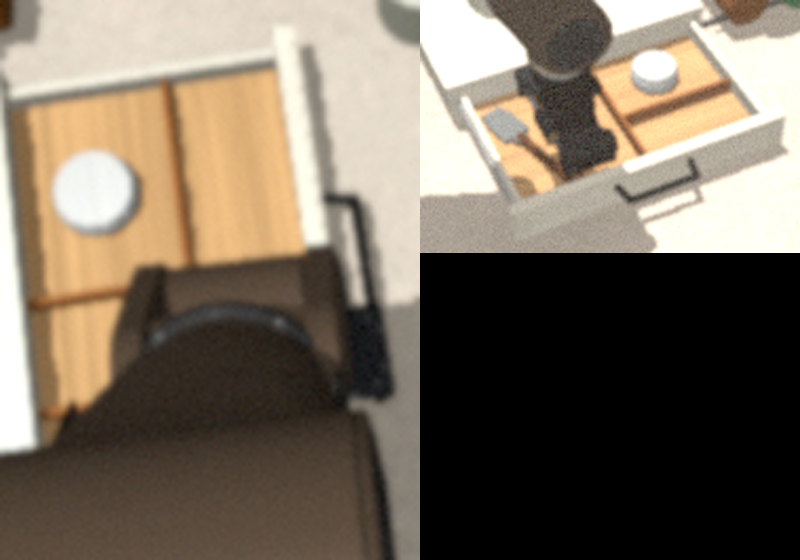

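The side view shows the handle now on the lane side of the divider. The arm covers the top view, so I'll rise and move above the brush, then check.

```bash
python3 -m pendant '[[[0,0,0,-0.05,0],[0,0,0,-0.1,0],[0.3,-0.02,-0.05,-0.1,0],[0.5,-0.02,-0.1,-0.1,0],[0.6,-0.02,-0.15,-0.1,0],[0.6,-0.02,-0.2,-0.1,0],[0.6,-0.02,-0.24,-0.1,0],[0.6,-0.02,-0.24,-0.1,0]]]'
python3 - <<'E'
from h import *
c=cam("top");cv2.imwrite("pics/a2.png",cv2.resize(cv2.convertScaleAbs(c["image"][130:310,165:355],alpha=1.8),None,fx=3.3,fy=3.3,interpolation=2))
for n,a,b in(("sp",-257,136),):print((proj(c,[*U(a,b),32])-[165,130])*3.3)
print(go([491,-181,4],np.pi+np.radians(0.8)))
E
```

```text
t: 4.3
eef_pos: [490.9, -182.5, 150.5]
tcp_rot: [-3.141, 0.001, -3.116]
ft_force: [-0.4, 0.4, 0.7]
opening: 0.454
[[180.61170846 456.59087722]]
(array([-0.0005, -0.0008,  0.1464]), np.float64(0.012))
```

View pics/a2.png

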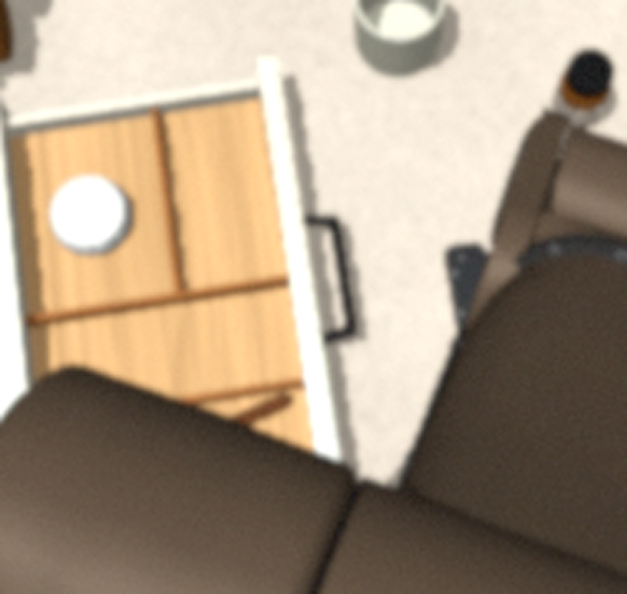

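The handle end at crop (290,400) is now on the lane side of the divider. The arm hides the blade, so I'll check that later. Now I grasp the brush.

```bash
python3 -m pendant '[[[0.6,0,0,0.04,0.012],[0.6,0,0,0.08,0.012],[0.6,0,0,0.11,0.012],[0.6,0,0,0.13,0.012],[0.6,0,0,0.14,0.012],[0.6,0,0,0.146,0.012],[0.6,0,0,0.146,0.012],[0.6,0,0,0.146,0.012]]]'
python3 -m pendant '[[[0,0,0,0,0],[0,0,0,0,0],[0,0,0,0,0],[0,0,0,0,0],[0,0,0,0,0],[0,0,0,-0.02,0],[0,0,0,-0.06,0],[0,0,0,-0.1,0]]]'
python3 - <<'E'
from h import *
# origin offset: grasp ~4mm behind origin toward tail
print(go([*(U(-327,-94)+np.array([-4,0])),130],np.pi+np.radians(2.5)))
c=cam("side");cv2.imwrite("pics/s2.png",cv2.resize(cv2.convertScaleAbs(c["image"][120:330,170:370],alpha=1.8),None,fx=2.8,fy=2.8,interpolation=2))
E
```

```text
t: 5.15
eef_pos: [491.0, -177.9, 5.4]
tcp_rot: [-3.141, 0.001, -3.123]
ft_force: [-0.4, 0.2, -0.2]
opening: 0.599
t: 5.95
eef_pos: [490.1, -177.7, 105.3]
tcp_rot: [3.141, -0.002, -3.123]
ft_force: [0.7, -0.2, -0.7]
opening: 0.246
(array([-0.1654,  0.2498, -0.0247]), np.float64(-0.026))
```

View pics/s2.png

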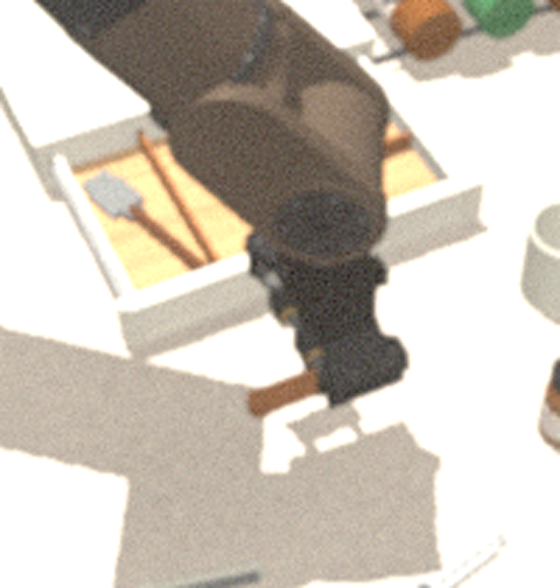

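The brush is held (opening 23 mm), and the spatula lies flat in its lane (blade at crop (112,193), handle end at (205,263)). Now I carry the brush over and lower it.

```bash
python3 -m pendant '[[[0,0,0,-0.025,-0.026],[0,-0.025,0.038,-0.025,-0.026],[0,-0.05,0.076,-0.025,-0.026],[0,-0.075,0.114,-0.025,-0.026],[0,-0.1,0.152,-0.025,-0.026],[0,-0.125,0.19,-0.025,-0.026],[0,-0.15,0.227,-0.025,-0.026],[0,-0.165,0.25,-0.025,-0.026]]]'
python3 - <<'E'
from h import *
print(go([*(U(-327,-94)+np.array([-4,0])),29],np.pi+np.radians(2.3)))
c=cam("top");cv2.imwrite("pics/t3.png",cv2.resize(cv2.convertScaleAbs(c["image"][130:310,165:355],alpha=1.8),None,fx=3.3,fy=3.3,interpolation=2))
E
```

```text
t: 6.8
eef_pos: [652.0, 77.8, 129.1]
tcp_rot: [3.141, 0.0, -3.096]
ft_force: [0.0, -0.1, -0.9]
opening: 0.248
(array([ 0.0013, -0.0028,  0.1001]), np.float64(0.006))
```

```bash
python3 -m pendant '[[[0,0.001,-0.003,0.03,0],[0,0.001,-0.003,0.06,0],[0,0.001,-0.003,0.08,0],[0,0.001,-0.003,0.09,0],[0,0.001,-0.003,0.096,0],[0,0.001,-0.003,0.0995,0],[0,0.001,-0.003,0.0995,0],[0,0.001,-0.003,0.0995,0]]]'
python3 -m pendant '[[[0.45,0,0,0,0],[0.45,0,0,0,0],[0.45,0,0,0,0],[0.45,0,0,-0.02,0],[0.45,0,0,-0.06,0],[0.45,0,0,-0.1,0],[0.45,0,-0.05,-0.11,0],[0.45,0,-0.1,-0.11,0]]]'
python3 - <<'E'
from h import *
y=np.radians(14.5)+np.pi
print(go([500,-363,140],y),env.state()["joints"].round(2))
E
```

```text
t: 7.65
eef_pos: [650.6, 72.0, 30.9]
tcp_rot: [3.142, 0.001, -3.097]
ft_force: [0.3, 0.6, -0.5]
opening: 0.251
t: 8.45
eef_pos: [655.4, -27.0, 143.0]
tcp_rot: [-3.141, 0.004, -3.094]
ft_force: [1.0, -1.2, -0.9]
opening: 0.45
(array([ 0.1712, -0.3283,  0.0025]), np.float64(-0.206)) [-0.14  0.61  1.56  0.    0.98 -1.76]
```

```bash
python3 -m pendant '[[[0.6,0.021,-0.041,0,-0.03],[0.6,0.042,-0.082,0,-0.06],[0.6,0.064,-0.123,0,-0.09],[0.6,0.085,-0.164,0,-0.12],[0.6,0.107,-0.205,0,-0.15],[0.6,0.128,-0.246,0,-0.18],[0.6,0.15,-0.287,0,-0.206],[0.6,0.171,-0.328,0,-0.206]]]'
python3 - <<'E'
from h import *
c=cam("top");im=c["image"]
y=np.radians(14.5)+np.pi
print(go([499,-363,4],y))
A=cv2.resize(cv2.convertScaleAbs(im[140:300,165:285],alpha=1.8),None,fx=3.3,fy=3.3,interpolation=2)
s=cam("side")["image"];B=cv2.resize(cv2.convertScaleAbs(s[150:380,180:360],alpha=1.8),None,fx=2.2,fy=2.2,interpolation=2)
W=np.zeros((528,800,3),np.uint8);W[:,:396]=A;W[:506,400:796]=B;cv2.imwrite("pics/c4.png",W)
E
```

```text
t: 9.25
eef_pos: [497.1, -363.8, 140.4]
tcp_rot: [-3.141, 0.0, -2.89]
ft_force: [1.2, 0.8, -0.7]
opening: 0.605
(array([-0.0056,  0.0055,  0.1363]), np.float64(-0.006))
```

View pics/c4.png

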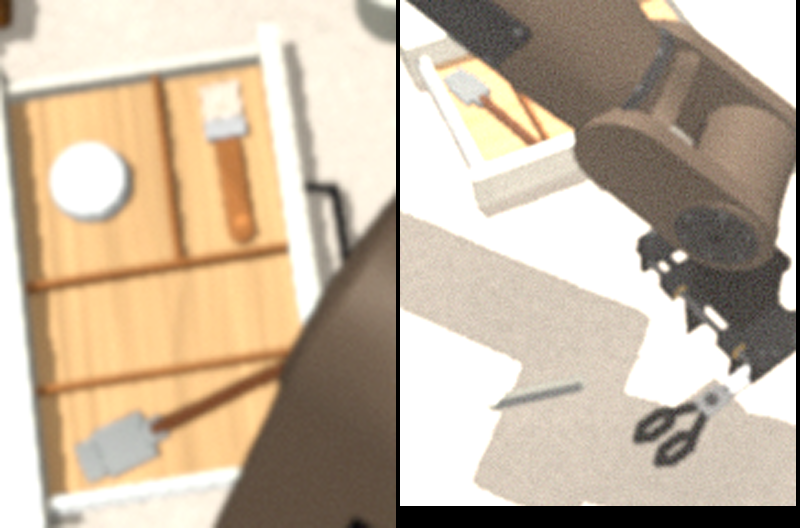

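The brush is laid well in the cross compartment (crop (230,165)). The spatula handle is about 14° off its lane axis. Next I check the spatula's height and re-read the settled pose before the shears grasp.

```bash
python3 - <<'E'
from h import *
c=cam("side");P=cloud(c)
y=np.radians(14.5)+np.pi
print(env.state()["eef_pos"],go([499,-363,4],y))
Q=np.stack([(P[...,:2]-C)@ux,(P[...,:2]-C)@uy],-1); hsv=cv2.cvtColor(c["image"],cv2.COLOR_BGR2HSV)
for c2 in (c,cam("top")):
  P=cloud(c2);Q=np.stack([(P[...,:2]-C)@ux,(P[...,:2]-C)@uy],-1);V=c2["image"].max(-1)
  for a in range(-370,-140,20):
    m=(abs(Q[...,0]-a)<10)&(Q[...,1]>94)&(Q[...,1]<178)&(P[...,2]>30)&(P[...,2]<75)
    if m.sum()>3: print(a,m.sum(),"b",Q[m][:,1].mean().round(),"z",np.percentile(P[m][:,2],[20,50,80]).round(1))
E
```

```text
[ 496.92503227 -364.42754054  140.1199674 ] (array([-0.0023,  0.0009,  0.1361]), np.float64(-0.007))
-370 50 b 135.0 z [63.5 65.4 66.9]
-350 14 b 104.0 z [33.4 36.4 38.2]
-330 31 b 112.0 z [31.6 35.9 38.3]
-310 24 b 116.0 z [34.2 35.8 38.3]
-290 33 b 123.0 z [34.2 36.3 39.2]
-270 25 b 128.0 z [34.6 37.8 39.6]
-250 31 b 133.0 z [31.6 36.  38.7]
-230 55 b 139.0 z [31.5 33.6 35.4]
-210 56 b 145.0 z [30.8 32.3 34. ]
-190 54 b 147.0 z [31.3 32.8 34.5]
-170 23 b 154.0 z [30.4 32.1 33.6]
-150 47 b 156.0 z [49.9 65.5 71.6]
-350 16 b 101.0 z [34.7 36.  36.8]
-330 37 b 106.0 z [34.1 37.2 39.1]
-310 37 b 113.0 z [33.9 36.7 38.7]
-290 34 b 117.0 z [33.5 35.8 37.2]
-270 35 b 125.0 z [34.8 36.5 38.1]
-250 40 b 131.0 z [33.3 37.2 39.7]
-230 64 b 138.0 z [32.  33.9 36.2]
-210 90 b 140.0 z [30.9 32.  33.7]
-190 88 b 147.0 z [31.3 32.4 33.7]
-170 42 b 152.0 z [30.7 31.6 33.8]
-150 37 b 137.0 z [65.6 70.7 73.9]
```

The spatula is flat: handle top about 37 mm, blade about 32 mm, angle about 0.27 rad, centred. Now I grasp the shears.

```bash
python3 -m pendant '[[[0.6,-0.002,0.001,0.04,0],[0.6,-0.002,0.001,0.08,0],[0.6,-0.002,0.001,0.11,0],[0.6,-0.002,0.001,0.125,0],[0.6,-0.002,0.001,0.133,0],[0.6,-0.002,0.001,0.137,0],[0.6,-0.002,0.001,0.137,0],[0.6,-0.002,0.001,0.137,0]]]'
python3 -m pendant '[[[0,0,0,0,0],[0,0,0,0,0],[0,0,0,0,0],[0,0,0,0,0],[0,0,0,0,0],[0,0,0,-0.03,0],[0,0,0,-0.08,0],[0,0,0,-0.13,0]]]'
python3 - <<'E'
from h import *
from time import sleep
c=cam("side");env.state()
cv2.imwrite("pics/s5.png",cv2.resize(cv2.convertScaleAbs(c["image"][230:390,220:420],alpha=1.6),None,fx=3,fy=3,interpolation=2))
print(env.state()["eef_pos"],go([*U(-257,42),130],np.pi/2+YA))
E
```

```text
t: 10.25
eef_pos: [500.4, -361.0, 4.2]
tcp_rot: [-3.14, 0.001, -2.891]
ft_force: [-0.4, -0.6, -0.3]
opening: 0.6
t: 11.05
eef_pos: [499.4, -360.4, 133.9]
tcp_rot: [3.14, -0.001, -2.891]
ft_force: [0.4, -0.6, -2.5]
opening: 0.247
[ 501.91347291 -362.41404523  142.63812846] (array([-0.1391,  0.4839,  0.0096]), np.float64(-1.351))
```

View pics/s5.png

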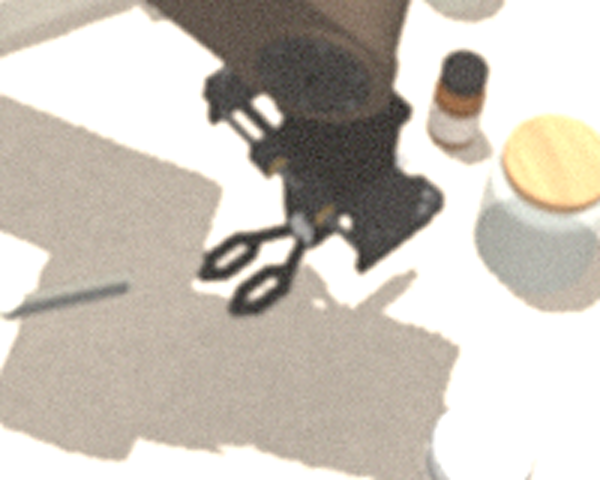

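Shears held level at the pivot, 23 mm opening. I'll turn the short way within the wrist range (+1.79 about tool z) while carrying them over.

```bash
python3 -m pendant '[[[0,-0.0116,0.0403,0,0.148],[0,-0.0232,0.0806,0,0.296],[0,-0.0348,0.121,0,0.444],[0,-0.0464,0.161,0,0.592],[0,-0.058,0.2015,0,0.74],[0,-0.0696,0.242,0,0.888],[0,-0.0812,0.282,0,1.036],[0,-0.0928,0.3225,0,1.184]]]'
python3 - <<'E'
from h import *
cam("top");cam("top")
s=env.state();print(s["eef_pos"],s["tcp_rot"],s["joints"].round(2),go([*U(-257,42),130],np.pi/2+YA,s=s))
E
```

```text
t: 11.9
eef_pos: [509.8, -26.6, 133.0]
tcp_rot: [3.141, 0.0, 2.217]
ft_force: [0.9, -0.9, -0.9]
opening: 0.25
[509.52316436 -24.31736071 133.01076577] [ 3.14149532e+00 -7.31904972e-04  2.22009000e+00] [-0.18  0.44  1.93  0.    0.78 -0.83] (array([0.1271, 0.1057, 0.0031]), np.float64(0.619))
```

```bash
python3 -m pendant '[[[0,0.03,0.025,0,0.14],[0,0.06,0.05,0,0.28],[0,0.09,0.075,0,0.42],[0,0.12,0.1,0,0.56],[0,0.127,0.106,0,0.619],[0,0.127,0.106,0,0.619],[0,0.127,0.106,0,0.619],[0,0.127,0.106,0,0.619]]]'
python3 - <<'E'
from h import *
c=cam("side");s=env.state();print(s["eef_pos"],go([*U(-257,42),29],np.pi/2+YA,s=s))
cv2.imwrite("pics/s6.png",cv2.resize(cv2.convertScaleAbs(c["image"][90:250,160:360],alpha=1.6),None,fx=4,fy=3.7,interpolation=2))
E
```

```text
t: 12.8
eef_pos: [517.1, 136.1, 133.0]
tcp_rot: [-3.141, 0.0, 1.605]
ft_force: [-0.0, -0.4, -1.0]
opening: 0.245
[517.15770231 136.08674591 133.0926262 ] (array([ 4.800e-03, -1.000e-04,  1.041e-01]), np.float64(0.003))
```

View pics/s6.png

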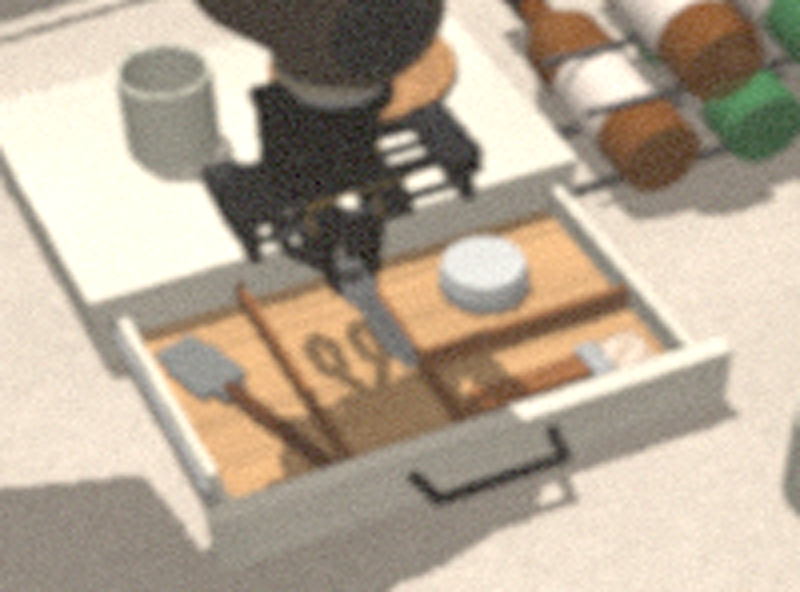

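The shears are over their lane (blades at crop (390,330), pointing to the front; loops towards the unit). Now lowering.

```bash
python3 -m pendant '[[[0,0.003,0,0.03,0],[0,0.003,0,0.06,0],[0,0.003,0,0.08,0],[0,0.003,0,0.092,0],[0,0.003,0,0.099,0],[0,0.003,0,0.103,0],[0,0.003,0,0.104,0],[0,0.003,0,0.104,0]]]'
python3 -m pendant '[[[0,0,0,0,0],[0,0,0,0,0],[0.4,0,0,0,0],[0.4,0,0,0,0],[0.4,0,0,0,0],[0.4,0,0,-0.03,0],[0.4,0,0,-0.07,0],[0.4,0,0,-0.12,0]]]'
python3 - <<'E'
from h import *
cam("top");cam("top")
s=env.state();print(s["eef_pos"],s["joints"].round(2),go([*U(-490,0),150],np.pi/2+YA,s=s))
E
```

```text
t: 13.65
eef_pos: [517.3, 140.1, 29.6]
tcp_rot: [3.141, -0.0, 1.604]
ft_force: [0.5, -0.5, -0.6]
opening: 0.247
t: 14.45
eef_pos: [516.2, 140.0, 149.4]
tcp_rot: [-3.139, 0.0, 1.604]
ft_force: [1.1, -0.3, -1.1]
opening: 0.402
[519.25952381 140.58297665 154.62900477] [0.14 0.44 1.85 0.   0.85 0.11] (array([-0.2328,  0.0388,  0.0047]), np.float64(0.003))
```

```bash
python3 -m pendant '[[[0.2,-0.04,0.007,0,0],[0,-0.08,0.013,0,0],[0,-0.12,0.02,0,0],[0,-0.16,0.027,0,0],[0,-0.2,0.033,0,0],[0,-0.233,0.039,0,0],[0,-0.233,0.039,0,0],[0,-0.233,0.039,0,0]]]'
python3 - <<'E'
from h import *
c=cam("side");t=cam("top");s=env.state();print(s["eef_pos"],s["opening"],go([*U(-490,0),31],np.pi/2+YA,s=s))
A=cv2.resize(cv2.convertScaleAbs(c["image"][130:250,170:350],alpha=1.6),(400,267),interpolation=2)
B=cv2.resize(cv2.convertScaleAbs(t["image"][140:300,165:285],alpha=1.8),(396,528),interpolation=2)
W=np.zeros((528,800,3),np.uint8);W[:267,:400]=A;W[:,404:]=B;cv2.imwrite("pics/c7.png",W)
P=cloud(c);Q=np.stack([(P[...,:2]-C)@ux,(P[...,:2]-C)@uy],-1)
for a in range(-365,-140,15):
    m=(abs(Q[...,0]-a)<8)&(Q[...,1]>5)&(Q[...,1]<79)&(P[...,2]>28.5)
    if m.sum()>3: print(a,m.sum(),"b",np.percentile(Q[m][:,1],[5,50,95]).round(),"z",np.percentile(P[m][:,2],[20,50,80]).round(1))
E
```

```text
t: 15.35
eef_pos: [563.4, -91.8, 148.4]
tcp_rot: [-3.141, -0.001, 1.603]
ft_force: [-0.0, -0.5, -0.0]
opening: 0.007
[563.37770944 -90.55820274 148.78276011] 0.007916793979498585 (array([-0.0004,  0.0027,  0.1178]), np.float64(0.004))
-350 10 b [39. 45. 52.] z [32.9 34.6 36. ]
-335 27 b [32. 44. 53.] z [30.  32.6 34.5]
-320 26 b [27. 45. 54.] z [29.8 32.5 34.7]
-305 26 b [34. 43. 52.] z [30.6 32.  34.2]
-290 23 b [36. 44. 53.] z [29.8 31.9 34.3]
-275 40 b [33. 45. 55.] z [31.7 35.5 38.1]
-260 36 b [34. 46. 56.] z [34.9 37.3 39.1]
-245 30 b [29. 46. 59.] z [31.8 35.  37.7]
-230 38 b [22. 35. 63.] z [30.2 34.3 36.5]
-215 66 b [16. 43. 73.] z [32.5 34.8 36.8]
-200 55 b [17. 48. 73.] z [32.3 35.  37.4]
-185 64 b [16. 45. 73.] z [31.8 34.1 37.4]
-170 18 b [ 8. 37. 66.] z [29.9 34.4 36.8]
-155 6 b [19. 35. 64.] z [29.2 29.8 67.4]
```

View pics/c7.png

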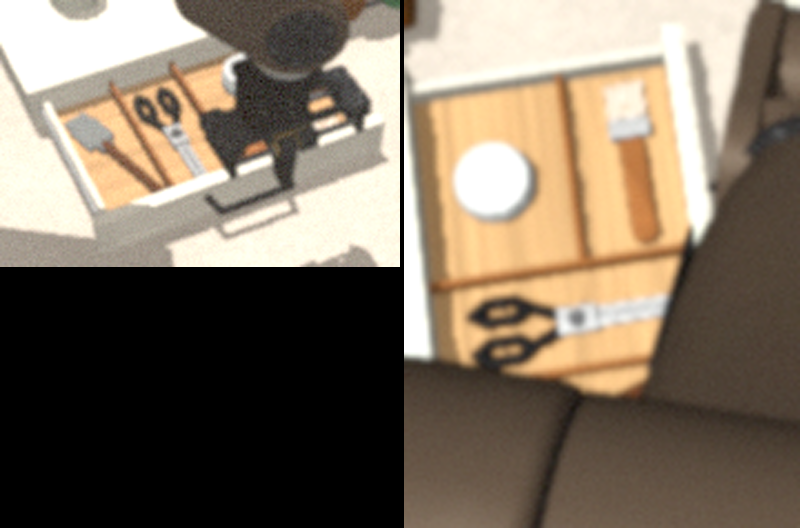

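The shears lie flat and centred in their lane (pivot at crop (577,318), loops inside the dividers, blade top 32 mm). The brush is also fine. Next I lower in front of the bar and push slowly.

```bash
python3 -m pendant '[[[0,0,0.002,0.03,0],[0,0,0.002,0.06,0],[0,0,0.002,0.09,0],[0,0,0.002,0.11,0],[0,0,0.002,0.117,0],[0,0.01,0.002,0.117,0],[0,0.022,0.002,0.117,0],[0,0.035,0.002,0.117,0]]]'
python3 -m pendant '[[[0,0.006,0,0,0],[0,0.012,0,0,0],[0,0.02,0,0,0],[0,0.029,0,0,0],[0,0.039,0,0,0],[0,0.05,0,0,0],[0,0.062,0,0,0],[0,0.074,0,0,0]]]'
python3 -m pendant '[[[0,0.014,0,0,0],[0,0.028,0,0,0],[0,0.042,0,0,0],[0,0.056,0,0,0],[0,0.07,0,0,0],[0,0.084,0,0,0],[0,0.098,0,0,0],[0,0.11,0,0,0]]]'
python3 - <<'E'
from h import *
cam("top");cam("top");s=env.state();print(inv(s["eef_pos"]),s["eef_pos"],s["ft_force"])
E
```

```text
t: 16.25
eef_pos: [565.0, -55.0, 33.3]
tcp_rot: [3.14, 0.0, 1.605]
ft_force: [-0.3, -0.3, -0.2]
opening: 0.004
t: 17.05
eef_pos: [562.3, 18.6, 32.2]
tcp_rot: [3.141, -0.0, 1.604]
ft_force: [1.7, -3.4, 1.9]
opening: 0.006
t: 17.85
eef_pos: [558.2, 128.8, 32.0]
tcp_rot: [-3.141, -0.0, 1.605]
ft_force: [3.4, -3.5, 0.4]
opening: 0.009
[-269.90944027    1.51764782] [557.72569303 129.17010126  31.92293107] [-0.15381454 -0.26831885  0.6746036 ]
```

```bash
python3 -m pendant '[[[0,0.01,0,0,0],[0,0.02,0,0,0],[0,0.03,0,0,0],[0,0.039,0,0,0],[0,0.047,0,0,0],[0,0.054,0,0,0],[0,0.06,0,0,0],[0,0.064,0,0,0]]]'
python3 -m pendant '[[[0,0.002,0,0,0],[0,0.004,0,0,0],[0,0.005,0,0,0],[0,0.006,0,0,0],[0,0.007,0,0,0],[0,0.008,0,0,0],[0,0.008,0,0,0],[0,0.008,0,0,0]]]'
python3 - <<'E'
from h import *
s=env.state();print(inv(s["eef_pos"]),s["ft_force"])
c=cam("side");cv2.imwrite("pics/s8.png",cv2.resize(cv2.convertScaleAbs(c["image"][70:230,140:340],alpha=1.5),None,fx=3,fy=3,interpolation=2))
E
```

```text
t: 18.75
eef_pos: [556.2, 192.1, 32.2]
tcp_rot: [3.141, -0.0, 1.605]
ft_force: [-1.3, -2.3, -0.5]
opening: 0.006
t: 19.55
eef_pos: [556.1, 199.5, 32.2]
tcp_rot: [3.141, -0.0, 1.604]
ft_force: [-1.5, -2.5, -0.3]
opening: 0.002
[-199.59081639    1.00367544] [-1.45575244 -2.51356319 -0.34764332]
```

```bash
python3 -m pendant '[[[0,0.001,0,0,0],[0,0.002,0,0,0],[0,0.003,0,0,0],[0,0.004,0,0,0],[0,0.005,0,0,0],[0,0.005,0,0,0],[0,0.005,0,0,0],[0,0.005,0,0,0]]]'
```

```text
t: 20.4
eef_pos: [556.0, 200.3, 32.2]
tcp_rot: [-3.14, 0.005, 1.605]
ft_force: [1.4, -35.9, 4.2]
opening: 0.004
```

The force rose to 36 N after only 0.8 mm of travel, so the drawer is at its stop. Back off, rise and check.

```bash
python3 -m pendant '[[[0,-0.01,0,0,0],[0,-0.04,0,0,0],[0,-0.08,0,0,0],[0,-0.11,0,-0.04,0],[0,-0.14,0,-0.08,0],[0,-0.16,0,-0.12,0],[0,-0.18,0,-0.16,0],[0,-0.2,0,-0.18,0]]]'
python3 - <<'E'
from h import *
c=cam("side");t=cam("top");P=cloud(t);Q=np.stack([(P[...,:2]-C)@ux,(P[...,:2]-C)@uy],-1)
m=(P[...,2]>62)&(P[...,2]<69)&(Q[...,0]>-400)&(Q[...,0]<-141)&(abs(Q[...,1])<200)
print("panel a",np.percentile(Q[m][:,0],[3,50,97]).round(1),m.sum(),"expect -156..-140")
print(env.state()["eef_pos"],env.state()["ft_force"])
A=cv2.resize(cv2.convertScaleAbs(c["image"][60:400,100:440],alpha=1.5),(400,400));B=cv2.resize(cv2.convertScaleAbs(t["image"][90:330,50:480],alpha=1.5),(400,223))
W=np.zeros((400,800,3),np.uint8);W[:,:400]=A;W[:223,400:]=B;cv2.imwrite("pics/c9.png",W)
E
```

```text
t: 21.2
eef_pos: [563.5, 3.8, 215.9]
tcp_rot: [3.136, 0.0, 1.604]
ft_force: [-0.1, -0.4, -0.5]
opening: 0.007
panel a [-156.  -149.  -141.3] 689 expect -156..-140
[563.95267612   2.93650835 215.31218872] [ 1.16401704 -0.02034912 -0.63622826]
```

View pics/c9.png

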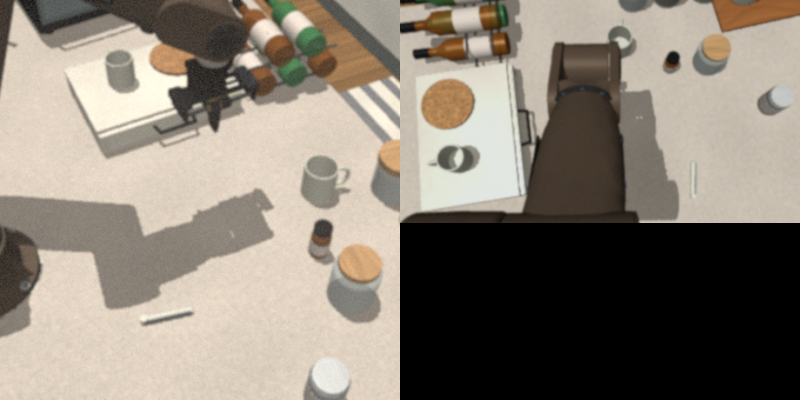

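The drawer is shut: its panel is flush with the unit front (crop (515,130)), spanning -156 to -141 mm as expected. The bystanders all look in place and the arm is clear.

```bash
python3 -c "
from cell import env
print(env.job_done())"
```

```text
the job is handed in; nothing more can be done
None
```

The drawer is shut with the spatula, brush and shears in their compartments, and I handed the job in at about 21 s of the 72 s allowed. It reported no verdict.

**What I did:** I nudged the spatula's handle off the divider. I then set the brush in the cross compartment and the shears in their lane, letting each go about 1–2 mm above the floor or less. Last, I pushed the drawer shut by its bar at about 0.15 m/s or less.

**Last checks, drawer still open:**
- **Spatula:** flat, with the handle top at about 37 mm and the blade at about 32 mm. It was about 0.27 rad off its lane's axis (limit 0.4) and close to centred.
- **Shears:** flat and centred between the dividers.
- **Brush:** looked well placed along its compartment; I judged this from the pictures only and did not measure its height.

**After closing:** The front panel measured -156 to -141 mm in the unit's frame, against -156 to -140 expected for fully shut. The push force rose to 36 N at the stop, carried by the fingertips. The bystanders and cup looked unmoved in the final pictures, but I did not measure them again. The contents could not be seen once the drawer was shut. No check failed or disagreed.

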